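# Press an insert home in the shuttle press and hold it at the gauge

### The job

Stand the wooden knob blank (wide flange down, brass insert up) in the round nest of the bench press's shuttle and let go of it, then slide the shuttle fully home under the plunger. Now press the plunger down until the rim of its black knob sits between the two gauge pins, never right down past the lower pin, and finish while still holding it pressed there so the glue on the insert can grab. Leave the plain spindle and the other things on the bench alone.

Things in the scene. Friction and masses are not known exactly. Their poses are not given: they have to be found in the camera images.
- knob_blank: The workpiece: loose turned light-wood knob blank, about 50 g, standing left of the press at one of two spots (the spindle at the other). Round flange below, 40 mm across, tapering between 9 and 14 mm height to a straight neck 28 mm across up to 50 mm; on top a brass insert 12 mm across, 3 mm high. Grip it by the neck. Origin: centre of its underside; z up its axis.
- spindle: Bystander, to be left where it is: plain straight light-wood cylinder, 29 mm across, 60 mm tall, no flange and no brass. Origin: centre of its underside.
- press: Frame of the small grey bench press, fixed; its place and yaw vary. Origin: on the bench below the plunger axis; x points from the loading end (towards the robot) to the column, z up. Base 300 x 100 x 12 mm, x -215 to +85 mm. Column at x 47 to 77 mm carries a head arm 48 mm wide, x -22 to +77, z 104 to 122 mm. The shuttle slides along x on the base.
- press_axis (a point): Fixed point on the plunger axis, 22 mm above the bench (height of the nest's floor): where the nest's centre stands when the shuttle is home. Axes as press.
- nest (a point): Centre of the nest's floor on the shuttle, 22 mm above the bench; moves with the shuttle; axes as press. The nest is a round ring open at the top, 46 mm inside, 58 mm outside, wall 12 mm high (rim 34 mm above the bench). Seated, the blank's origin is at this point (up to 3 mm of play).
- tab_top (a point): Centre of the top edge, 88 mm above the bench, of the shuttle's upright push tab: 12 mm thick along the press's x, 40 mm wide along y, free from 30 mm above the bench up. It stands 95 mm in front (-x) of the nest's centre and moves with it. Push it from the front or pinch it across its thickness from above.
- shuttle (a joint): Travel of the shuttle, m: 0 = fully out (nest 110 mm in front of the plunger axis), 0.110 = fully home against its stop, under the plunger. Starts between 0 and 0.012. Moves towards local +x of the press; stays where it is left; needs about 3 N plus 12 N per m/s.
- knob_top (a point): Centre of the flat top of the plunger's black round knob (40 mm across, 10 mm thick), 170 mm above the bench at rest; goes straight down as the plunger is pressed. At 20 mm travel its top is 150 mm above the bench, midway between the pins.
- plunger (a joint): Travel of the plunger, m: 0 = up (rest), grows downwards, limit 0.035. Return spring 2 N plus 250 N/m. The sprung foot meets a seated blank at 0.013; from there 2 N plus 500 N/m come on top (about 13 N at 0.020). The knob's rim is clear between the pins from 0.016 to 0.024; beyond 0.029 it is pressed past the lower pin.
- foot: The plunger's rubber foot, 28 mm across, 12 mm high, spring-mounted under the stem. Origin: centre of its underside, 88 mm above the bench at rest.
- gauge (a point): Midway between the two horizontal gauge pins, at the gauge post, 145 mm above the bench and 34 mm to the side (+y of the press) of the plunger axis. The post is 6 x 10 mm and stands on the head up to 166 mm above the bench; the pins, 4 mm thick, centred 134 and 156 mm above the bench, reach to 3 mm from the knob's rim.
- gourd: Bystander: round brown mini gourd, 61 mm across, 48 mm tall.
- sander: Bystander: dark sanding block, 64 x 98 x 24 mm.
- eraser: Bystander: eraser, 20 x 44 x 12 mm.
Things that resemble listed ones, but are neither listed nor needed, are in the scene too. Leave any orange, pink or turquoise look-alike of the knob_blank alone.

How it is judged:
By the outcome, as a careful person would: the job done as asked, in the order asked, and still so for the second after the job is handed in, while the arm keeps its last pose, push and grip.
It also fails if it takes over 62 s, if anything falls off the work surface, if the arm or the gripper's body presses on something with over 40 N, if the wrist force passes 120 N, or if a joint passes its speed limit or range.

### The arm

A 6-joint arm with a two-finger parallel gripper is mounted at the origin on a cart in front of the work surface, level with it; the furniture and walls round the work are solid. World frame = base frame: x ahead of the robot, y to its left, z up, the work surface at z = 0. Lengths are in m, angles in rad, forces in N, time in s.
With the tool pointing down it reaches from about 0.35 to 1 m from the base axis. Payload 7.1 kg.
Tool frame: the origin (TCP) lies between the finger pads; the fingertips stand 22 mm ahead of it and the grasp point (between the pads) lies 3 mm ahead of it; x points along the fingers, y is the direction in which the jaws open and shut, and the axes are right-handed (so a half turn about x gives the same grasp; the last joint's range is limited). The gripper opens to 85 mm and grips with 20 to 120 N. Pads are 22 mm wide; open, the fingers measure 114 mm over their backs; the gripper's body (76 mm by 85 mm) begins 54 mm behind the grasp point. The pads swing forward as they close: fully open they stand 13 mm farther back than shut.
Start: joints at [1.198, 0.423, 1.63, -0, 1.089, -0.019], TCP at [0.217, 0.586, 0.253] pointing down, gripper open.
Joint ranges: [-3, 3], [-0.9, 2.11], [0.09, 2.58], [-1.31, 4.45], [0.11, 2.69], [-2.54, 2.54]. Speed limits (rad/s): [2.39, 2.39, 3.01, 3.14, 3.14, 3.14].

### API

Orientations are given as a rotation vector (axis times angle).
In Python, from rig import manip gives the robot as it stands. The module is installed in compiled form; this text tells all that it offers. Calls block until the motion is done:
- manip.move_to(position, orientation): joint-space move of the TCP to a pose.
- manip.servo_line(position, orientation=None, rate=0.15): straight line of the TCP; orientation=None keeps the orientation; rate is the mean speed in m/s.
- manip.set_joints(angles): joint-space move.
- manip.command_gripper(opening, f_grip=None): finger opening in m; f_grip is the grip in N (None keeps the last); returns when the fingers have stopped.
- manip.hold(seconds).
- manip.solve_ik(position, orientation): joint angles nearest the present ones, or None.
- manip.camera(name): name is "side" or "top" or "wrist"; returns a dict with "image" (400x640x3 uint8, red, green, blue), "fx", "fy", "cx", "cy" (pixels), "k1" (the pictures are not rectified: a ray, as slopes to the right and down, at radius r is drawn at 1 + k1 r^2 times it, then the intrinsics apply), "cam_to_world" (4x4, takes a point from camera to world coordinates); the wrist camera has in their place "mount" (4x4, takes a point from camera to tool coordinates, whose origin is the TCP and whose axes are the tool frame's). Camera axes: x right, y down, z forward; pixel columns grow to the right and rows downward; lengths in m; the calibration is good to about 2 mm. A picture is of the moment at which its call begins: read the wrist's pose just before it. There is no depth.
A pose or a line that the arm cannot do raises manip.IKError and nothing moves.
- manip.sign_off(): hands the job in, once; it reports no verdict.
Readings, each from a call of its own:
- manip.get_time(): time.
- manip.get_joint_positions(): joint angles.
- manip.get_joint_vel(): joint speeds.
- manip.get_tau(): joint torques, N m.
- manip.get_position(): TCP position.
- manip.get_ee_rot(): TCP orientation.
- manip.get_contact_force(): force on the tool from outside, world axes, zero at the start.
- manip.get_torque(): the same for the moment, N m.
- manip.get_width(): finger opening in m.
Only numpy, scipy, OpenCV 4.12 (cv2) and the standard library are available. Lean on these libraries where they do the work, as an engineer would, in place of code of your own. Each camera call takes 0.05 s, during which the arm holds its last target.

## Working session

There is one attempt and no reset: what is moved stays moved. The work goes in short steps, each a Python script; the robot and the scene stay as the last script left them, time stands still between calls to the robot, and variables do not carry over. Pictures are saved under pics/ and viewed, and the job is handed in when it is done.

```bash
mkdir -p pics; ls
cat > h.py <<'E'
import numpy as np, cv2
from rig import manip
from scipy.spatial.transform import Rotation as R
def snap(name,fn):
    p=np.array(manip.get_position()); r=np.array(manip.get_ee_rot())
    c=manip.camera(name)
    cv2.imwrite('pics/'+fn+'.png',c['image'][:,:,::-1])
    if name=='wrist':
        T=np.eye(4);T[:3,:3]=R.from_rotvec(r).as_matrix();T[:3,3]=p
        c['cam_to_world']=T@np.array(c['mount'])
    np.savez('pics/'+fn+'.npz',**{k:np.array(v) for k,v in c.items()})
    return c
def load(fn):
    return dict(np.load('pics/'+fn+'.npz'))
def ray(c,u,v):
    K=np.array([[c['fx'],0,c['cx']],[0,c['fy'],c['cy']],[0,0,1]],float)
    q=cv2.undistortPoints(np.array([[[u,v]]],float),K,np.array([float(c['k1']),0,0,0,0]))[0,0]
    T=np.array(c['cam_to_world']); d=T[:3,:3]@np.array([q[0],q[1],1]); return T[:3,3],d/np.linalg.norm(d)
def plane(c,u,v,z):
    o,d=ray(c,u,v); return o+d*(z-o[2])/d[2]
def tri(*obs):
    A=np.zeros((3,3));b=np.zeros(3);rs=[ray(*o) for o in obs]
    for o,d in rs:
        P=np.eye(3)-np.outer(d,d);A+=P;b+=P@o
    x=np.linalg.solve(A,b)
    return x,[np.linalg.norm(np.cross(x-o,d)) for o,d in rs]
def proj(c,X):
    T=np.linalg.inv(np.array(c['cam_to_world']));q=T[:3,:3]@np.array(X)+T[:3,3]
    s=q[:2]/q[2];s=s*(1+float(c['k1'])*(s@s));return float(c['fx']*s[0]+c['cx']),float(c['fy']*s[1]+c['cy'])
E
python3 - <<'E'
from h import *
for n in('side','top','wrist'):
    c=snap(n,n+'0'); print(n,c['fx'],c['cx'],c['cy'],c['k1'],np.round(c['cam_to_world'],3).tolist())
print(manip.get_time(),manip.get_ee_rot(),manip.get_width(),manip.get_contact_force())
E
```

```text
pics
side 490.16767392778223 307.2919740629157 199.64403528729142 -0.08455922192809913 [[-0.989, -0.043, 0.145, 0.308], [-0.15, 0.363, -0.92, 1.284], [-0.013, -0.931, -0.365, 0.596], [0.0, 0.0, 0.0, 1.0]]
top 390.3015092972426 320.1627304661213 210.07270202344435 -0.026130393619778782 [[0.017, -0.991, 0.135, 0.367], [-1.0, -0.02, -0.023, 0.141], [0.025, -0.134, -0.991, 1.058], [0.0, 0.0, 0.0, 1.0]]
wrist 288.0584791349141 319.51686115289027 199.62901219487412 -0.03280910313696107 [[0.347, 0.898, 0.271, 0.148], [0.938, -0.332, -0.1, 0.612], [-0.0, 0.289, -0.957, 0.373], [0.0, 0.0, 0.0, 1.0]]
0.15 [ 0.27669241  1.55315122 -0.2785309 ] 0.08533406663062165 [ 0.23545235  0.67314611 -0.12511752]
```

View pics/side0.png

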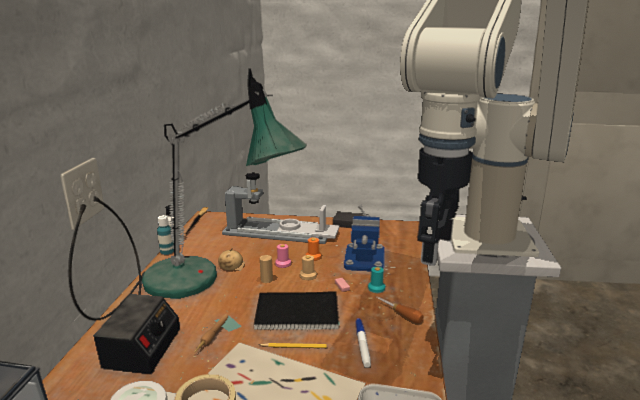

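View pics/top0.png

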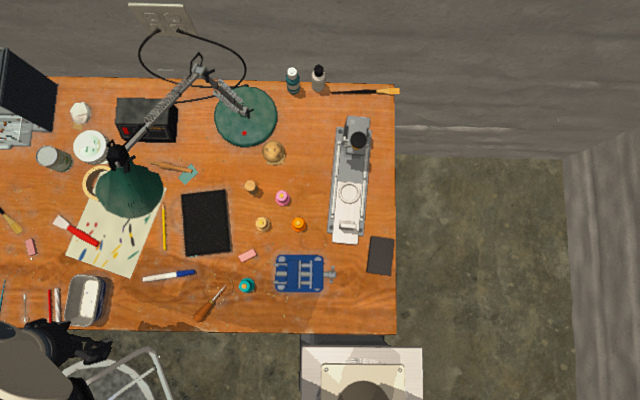

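View pics/wrist0.png

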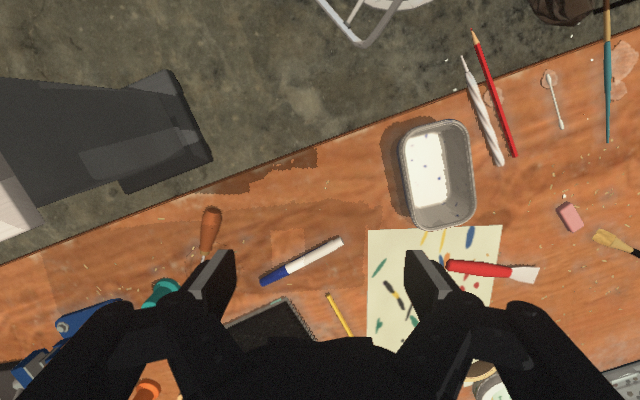

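Run:
```python
import cv2,numpy as np
t=cv2.imread('pics/top0.png');s=cv2.imread('pics/side0.png')
cv2.imwrite('pics/zt.png',cv2.resize(t[100:260,225:405],None,fx=3.7,fy=3.7,interpolation=cv2.INTER_CUBIC))
cv2.imwrite('pics/zs.png',cv2.resize(s[165:285,210:370],None,fx=4.8,fy=4.8,interpolation=cv2.INTER_CUBIC))
```

```text
(no output)
```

View pics/zt.png

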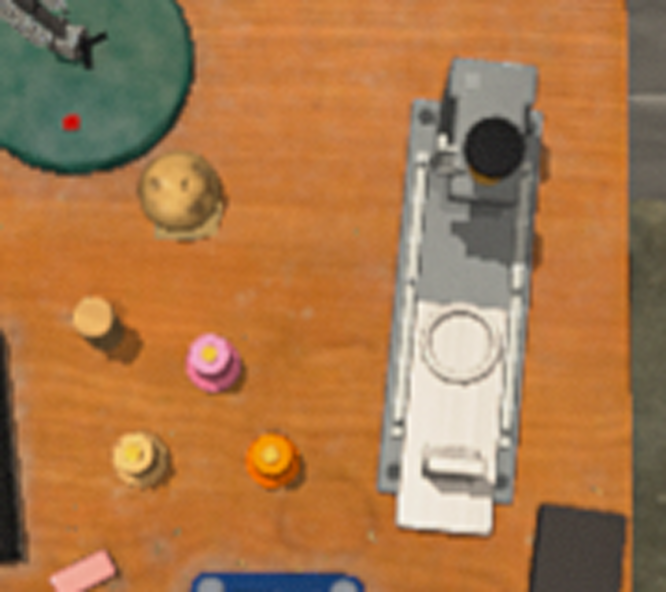

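View pics/zs.png

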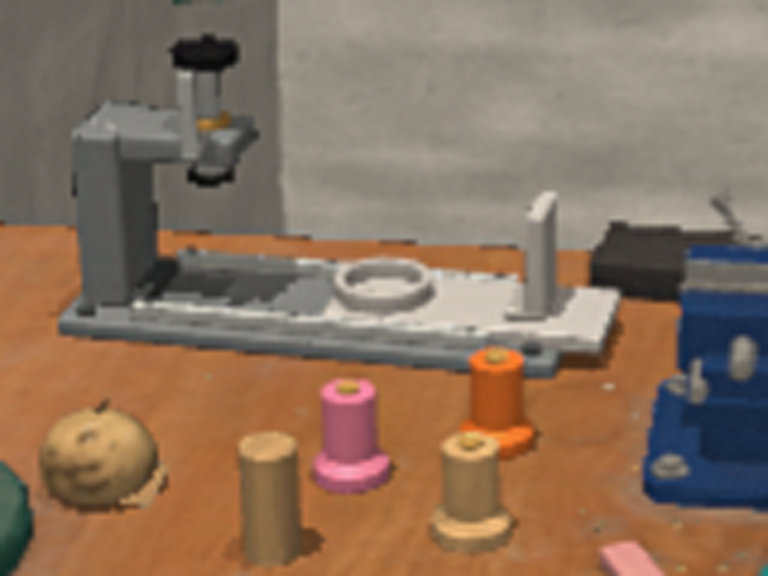

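Run:
```python
from h import *
t=load('top0');s=load('side0')
def zt(x,y): return 225+(x+.5)/3.7-.5,100+(y+.5)/3.7-.5
def zs(x,y): return 210+(x+.5)/4.8-.5,165+(y+.5)/4.8-.5
def pr(n,a,b):
    X,e=tri((t,*zt(*a)),(s,*zs(*b)));print(n,X.round(4),np.round(e,4))
pr('insert',(133,455),(470,439))
pr('spindletop',(94,317),(269,445))
pr('knobtop',(494,146),(205,48))
pr('nest rim',(461,343),(384,273))
pr('tabtop',(455,455),(543,203))
pr('gourd',(180,192),(100,455))
for z in (.05,.053): print('blank top plane',z,plane(t,*zt(133,455),z),plane(s,*zs(470,439),z))
# dark mask knob in top
im=t['image'];hsv=cv2.cvtColor(im,cv2.COLOR_RGB2HSV)
m=(im.max(2)<50).astype(np.uint8);n,l,st,ce=cv2.connectedComponentsWithStats(m)
for i in range(1,n):
    if 335<ce[i][0]<385 and 120<ce[i][1]<160 and st[i][4]>40:print('dark',st[i],ce[i],plane(t,*ce[i],.17))
for u,v in [zt(398,525),zt(490,535)]:print('tongue',plane(t,u,v,.02))
for u,v in [zt(411,100),zt(540,110),zt(379,490),zt(511,503)]:print('base',plane(t,u,v,.012))
```

```text
insert [0.4684 0.2717 0.0513] [0.0004 0.0004]
spindletop [0.5634 0.3017 0.0576] [0.0008 0.0008]
knobtop [0.6589 0.0335 0.1671] [0.0008 0.0008]
nest rim [0.5554 0.0409 0.0338] [0.0002 0.0002]
tabtop [0.4643 0.0493 0.0866] [0.0044 0.0044]
gourd [0.6674 0.2487 0.0164] [0.0007 0.0007]
blank top plane 0.05 [0.46808605 0.27182949 0.05      ] [0.46921903 0.26932982 0.05      ]
blank top plane 0.053 [0.46778508 0.27144109 0.053     ] [0.46833501 0.27490487 0.053     ]
dark [351 132  16  16 196] [358.17857143 139.53061224] [0.65771407 0.03384077 0.17      ]
tongue [0.42427042 0.08401509 0.02      ]
tongue [0.41827359 0.01767334 0.02      ]
base [0.74508216 0.07776629 0.012     ]
base [ 0.73982786 -0.02000162  0.012     ]
base [0.44984345 0.09771077 0.012     ]
base [0.4421595  0.00150397 0.012     ]
```

Run:
```python
from h import *
t=load('top0');s=load('side0')
for n,a,b in [('shade mid',(130,190),(274,138)),('shade tip/rear',(118,155),(258,95)),('elbow',(198,65),(172,130)),('shade lower',(122,212),(275,158)),('base',(246,117),(178,275))]:
    X,e=tri((t,*a),(s,*b));print(n,X.round(3),np.round(e,3))
for yaw in(-.07,-.07+np.pi):
  x=np.array([0,0,-1.]);y=np.array([-np.sin(yaw),np.cos(yaw),0]);M=np.stack([x,y,np.cross(x,y)],1)
  rv=R.from_matrix(M).as_rotvec()
  for P in([.468,.2715,.2],[.468,.2715,.036+.003],[.555,.041,.06],[.45,.05,.1],[.658,.034,.2],[.3,.35,.25]):
    q=manip.solve_ik(P,rv);print(yaw,P,None if q is None else np.round(q,2))
print(R.from_rotvec(manip.get_ee_rot()).as_matrix().round(2))
```

```text
shade mid [0.492 0.46  0.382] [0.004 0.004]
shade tip/rear [0.527 0.447 0.457] [0.003 0.003]
elbow [0.731 0.359 0.369] [0.001 0.001]
shade lower [0.47  0.489 0.352] [0.018 0.018]
base [0.77  0.33  0.009] [0.002 0.002]
-0.07 [0.468, 0.2715, 0.2] [ 0.5   0.37  1.86 -0.    0.91 -1.  ]
-0.07 [0.468, 0.2715, 0.039] [ 0.5   0.64  1.91 -0.    0.59 -1.  ]
-0.07 [0.555, 0.041, 0.06] [ 0.05  0.62  1.88 -0.    0.65 -1.45]
-0.07 [0.45, 0.05, 0.1] [ 0.08  0.44  2.1  -0.    0.61 -1.42]
-0.07 [0.658, 0.034, 0.2] [ 0.03  0.53  1.59 -0.    1.02 -1.47]
-0.07 [0.3, 0.35, 0.25] [ 0.84  0.18  1.98 -0.    0.97 -0.66]
3.0715926535897933 [0.468, 0.2715, 0.2] [ 0.5   0.37  1.86 -0.    0.91  2.14]
3.0715926535897933 [0.468, 0.2715, 0.039] [ 0.5   0.64  1.91 -0.    0.59  2.14]
3.0715926535897933 [0.555, 0.041, 0.06] [ 0.05  0.62  1.88 -0.    0.65  1.69]
3.0715926535897933 [0.45, 0.05, 0.1] [ 0.08  0.44  2.1  -0.    0.61  1.73]
3.0715926535897933 [0.658, 0.034, 0.2] [ 0.03  0.53  1.59 -0.    1.02  1.67]
3.0715926535897933 [0.3, 0.35, 0.25] [ 0.84  0.18  1.98 -0.    0.97  2.48]
[[-0.    0.35  0.94]
 [-0.    0.94 -0.35]
 [-1.   -0.   -0.  ]]
```

```bash
cat >> h.py <<'E'
def ori(yaw):
    x=np.array([0,0,-1.]);y=np.array([-np.sin(yaw),np.cos(yaw),0]);return R.from_matrix(np.stack([x,y,np.cross(x,y)],1)).as_rotvec()
E
python3 - <<'E'
from h import *
o=ori(-.07)
manip.move_to([.33,.32,.25],o); snap('wrist','w1')
manip.move_to([.40,.16,.25],o); snap('wrist','w2')
print(manip.get_time(),manip.get_contact_force(),manip.get_position())
E
```

```text
2.1 [-0.41382569  0.02889232 -0.24501465] [0.39997445 0.16119532 0.25003245]
```

View pics/w1.png

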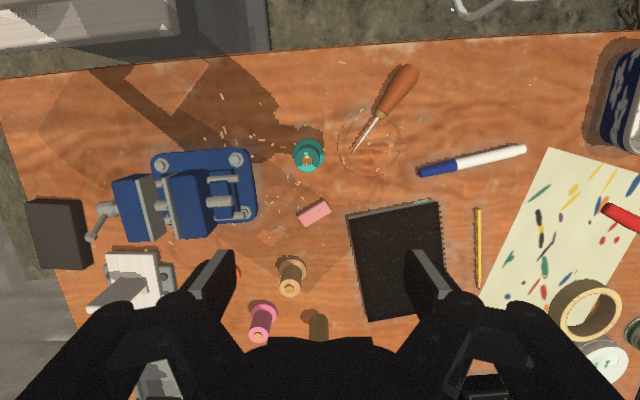

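View pics/w2.png

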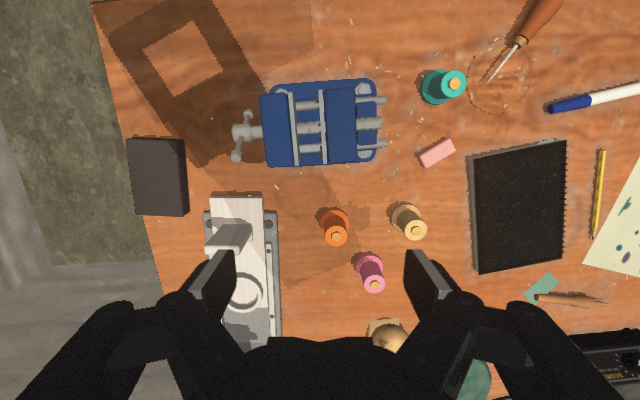

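Run:
```python
import cv2,numpy as np
a=cv2.imread('pics/w1.png')[240:340,240:340];b=cv2.imread('pics/w2.png')[190:290,340:440];c=cv2.imread('pics/w2.png')[180:330,195:295]
f=lambda i,s:cv2.resize(i,None,fx=s,fy=s,interpolation=cv2.INTER_CUBIC)
cv2.imwrite('pics/z1.png',np.hstack([f(a,4),f(b,4)]));cv2.imwrite('pics/z2.png',f(c,4))
```

```text
(no output)
```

View pics/z1.png

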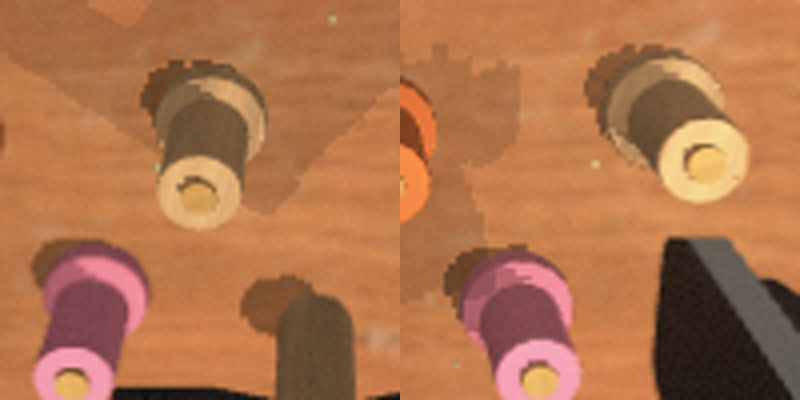

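View pics/z2.png

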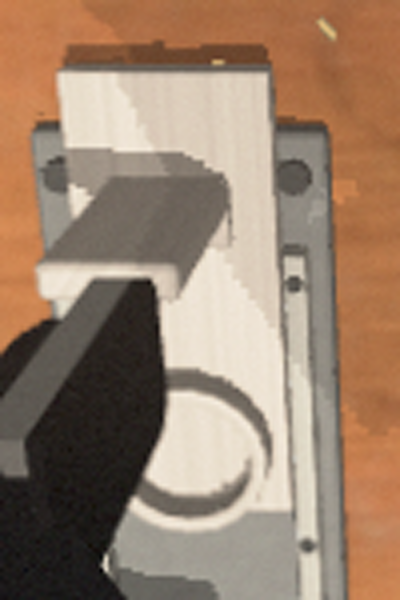

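Run:
```python
from h import *
a=load('w1');b=load('w2');t=load('top0');s=load('side0')
A=(a,289.5,287.6);B=(b,415.7,229.8)
print(tri(A,B),plane(*A,.05),plane(*B,.05))
zt=lambda x,y:(225+(x+.5)/3.7-.5,100+(y+.5)/3.7-.5)
print(tri(A,B,(t,*zt(133,456)))) 
# flange from w2: center approx zoom(663-400,98) top z~.01
print('flange',plane(b,340+(663-400)/4,190+100/4,.009),plane(a,240+212/4,240+112/4,.009))
print('nest',plane(b,195+203/4,180+445/4,.034),'tabfront edge',[plane(b,195+x/4,180+y/4,.088) for x,y in((38,265),(180,268))])
print('tongue',[plane(b,195+x/4,180+y/4,.022) for x,y in((58,68),(271,68),(290,510))],'base',[plane(b,195+x/4,180+y/4,.012) for x,y in((35,127),(328,125),(345,560))])
```

```text
(array([0.47028505, 0.27280638, 0.04889454]), [np.float64(0.00018134923879132748), np.float64(0.00018134923879134895)]) [0.46934937 0.27293961 0.05      ] [0.46997652 0.2725299  0.05      ]
(array([0.46821151, 0.27222811, 0.05168441]), [np.float64(0.0009819797500554167), np.float64(0.0009961091828049919), np.float64(0.0011713714744826795)])
flange [0.46584365 0.27224145 0.009     ] [0.46487217 0.27440343 0.009     ]
nest [0.55106997 0.05042047 0.034     ] tabfront edge [array([0.4560869 , 0.03259582, 0.088     ]), array([0.45957654, 0.07099177, 0.088     ])]
tongue [array([0.41898054, 0.02067498, 0.022     ]), array([0.42379125, 0.08802132, 0.022     ]), array([0.58804735, 0.07342246, 0.022     ])] base [array([0.44116634, 0.00516592, 0.012     ]), array([0.4473016 , 0.10201816, 0.012     ]), array([0.61907665, 0.08850804, 0.012     ])]
```

Run:
```python
from h import *
o=ori(-.07)
manip.move_to([.469,.2723,.17],o); manip.command_gripper(.06,30)
manip.servo_line([.469,.2723,.040],o,rate=.1)
print(manip.get_contact_force())
manip.command_gripper(.0,30); print('w',manip.get_width(),manip.get_position())
manip.servo_line([.469,.2723,.14],o,rate=.12)
snap('side','s2');snap('top','t2')
print('w',manip.get_width(),manip.get_time(),manip.get_contact_force())
import cv2
cv2.imwrite('pics/z3.png',cv2.resize(cv2.imread('pics/s2.png')[150:300,200:400],None,fx=4,fy=4))
```

```text
[ 0.21524504 -0.60707526  0.73884407]
w 0.026046122379240585 [0.46923098 0.27244869 0.0404854 ]
w 0.0267119920358637 6.0667 [ 1.16495494 -0.02465679 -1.2101256 ]
```

View pics/z3.png

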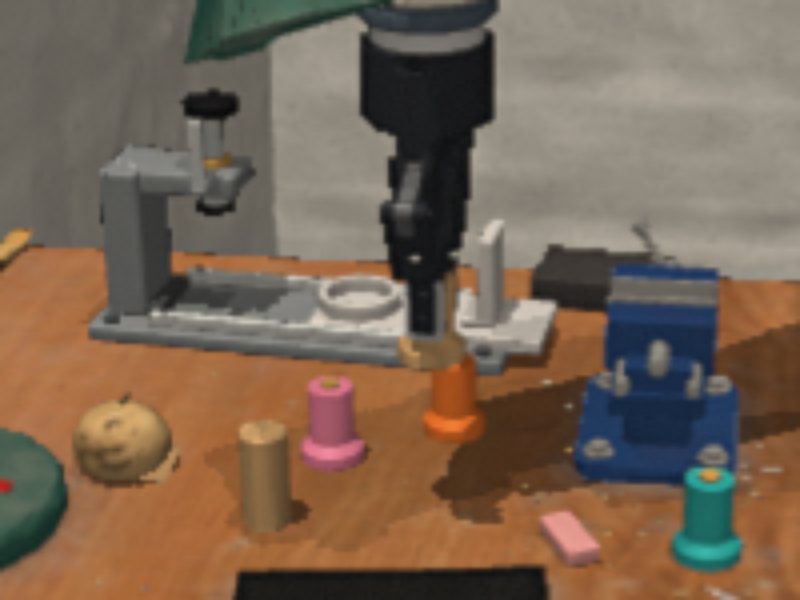

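Run:
```python
from h import *
o=ori(-.07)
s=load('side0');zs=lambda x,y:(210+(x+.5)/4.8-.5,165+(y+.5)/4.8-.5)
print('nest side',plane(s,*zs(382.5,281),.034))
s2=load('s2'); z=lambda x,y:(200+x/4,150+y/4)
print('flange',plane(s2,*z(432,345),.109),[plane(s2,*z(u,345),.105) for u in(398,465)])
manip.servo_line([.469,.2723,.17],o,rate=.15)
manip.move_to([.5554,.041,.17],o)
manip.servo_line([.5554,.041,.100],o,rate=.12)
snap('side','s3');snap('top','t3');print(manip.get_position(),manip.get_time())
cv2.imwrite('pics/z4.png',cv2.resize(cv2.imread('pics/s3.png')[165:265,210:350],None,fx=5,fy=5,interpolation=cv2.INTER_CUBIC))
cv2.imwrite('pics/z5.png',cv2.resize(cv2.imread('pics/t3.png')[100:260,270:410],None,fx=3.7,fy=3.7,interpolation=cv2.INTER_CUBIC))
```

```text
nest side [0.55386763 0.05278673 0.034     ]
flange [0.46512289 0.28389751 0.109     ] [array([0.48586704, 0.27809438, 0.105     ]), array([0.44754492, 0.27335399, 0.105     ])]
[0.55607139 0.04121699 0.10086353] 8.225
```

View pics/z4.png

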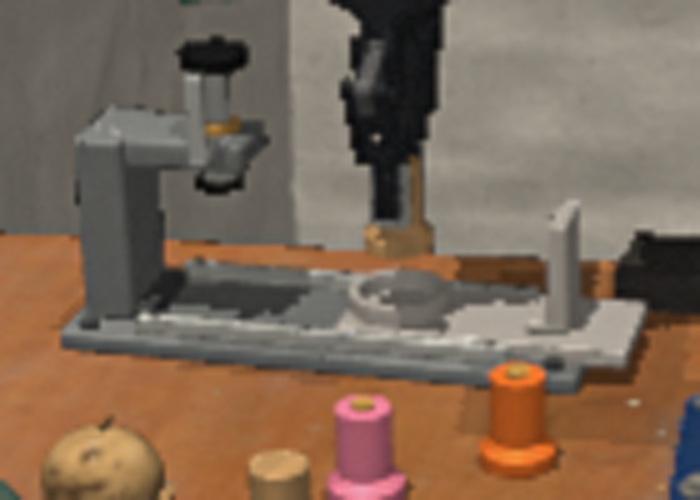

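View pics/z5.png

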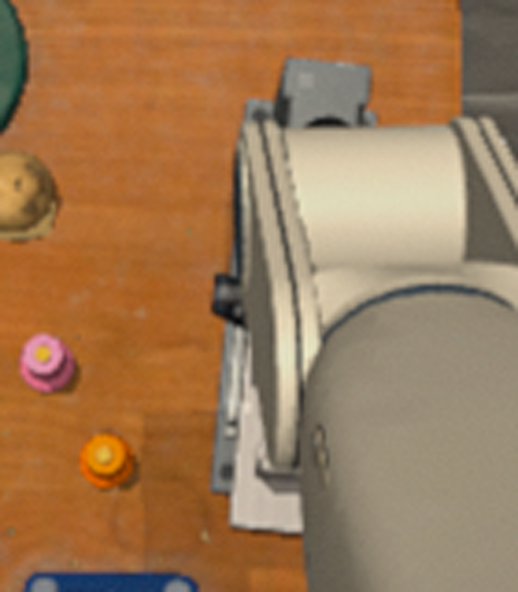

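Run:
```python
from h import *
s=load('s3');z=lambda x,y:(210+(x+.5)/5-.5,165+(y+.5)/5-.5)
def py(u,v,y):
    o,d=ray(s,u,v);return o+d*(y-o[1])/d[1]
print('flange',py(*z(398.5,240),.0412)); print('nest',py(*z(399,295),.0412),[plane(s,*z(399,v),.034) for v in(290,295,300)])
# ring edges
print([py(*z(u,297),.0412) for u in(347,451)],[py(*z(u,240),.0412) for u in(364,433)])
for X in([.5554,.041,.034],[.5554-.029,.043,.034],[.5554+.029,.039,.034]):
    u,v=proj(s,X);print((u-210+.5)*5-.5,(v-165+.5)*5-.5)
```

```text
flange [0.55526753 0.0412     0.06112921]
nest [0.55590508 0.0412     0.02731941] [array([0.55425365, 0.04906623, 0.034     ]), array([0.55299625, 0.05580059, 0.034     ]), array([0.55175043, 0.06247318, 0.034     ])]
[array([0.5860283 , 0.0412    , 0.02442332]), array([0.52607517, 0.0412    , 0.02771361])] [array([0.57501436, 0.0412    , 0.06012994]), array([0.53561802, 0.0412    , 0.06212223])]
399.62635701046463 284.1028586464364
449.6922562470827 288.0768113158511
350.0125110810789 280.1566513526259
```

Run:
```python
from h import *
o=ori(-.07)
f0=np.array(manip.get_contact_force())
for z in (.08,.073,.069,.066,.0645,.063,.062):
    manip.servo_line([.5556,.0408,z],o,rate=.05)
    f=np.array(manip.get_contact_force())-f0;print(z,manip.get_position()[2].round(4),f.round(2))
    if f[2]>3.5:break
snap('side','s4');print(manip.get_time(),manip.get_width())
cv2.imwrite('pics/z6.png',cv2.resize(cv2.imread('pics/s4.png')[165:265,210:350],None,fx=5,fy=5,interpolation=cv2.INTER_CUBIC))
```

```text
0.08 0.0796 [-1.96  0.64 -0.87]
0.073 0.0727 [-0.39  1.18  0.43]
0.069 0.0688 [-1.27  1.13 -0.23]
0.066 0.0658 [-1.22  1.86  0.77]
0.0645 0.0645 [-1.82 -0.09 -0.27]
0.063 0.0629 [-0.15  0.99  0.04]
0.062 0.0625 [-2.01 -0.19  5.17]
10.3667 0.026253968849736256
```

View pics/z6.png

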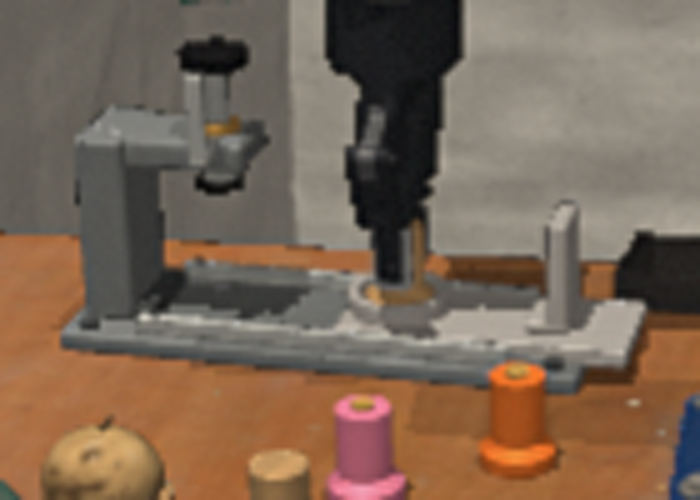

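Run:
```python
from h import *
o=ori(-.07)
manip.command_gripper(.055,30);print(manip.get_width())
manip.servo_line([.5556,.0408,.17],o,rate=.1)
manip.move_to([.40,.052,.2],o)
manip.command_gripper(0,30)
snap('side','s5');snap('top','t5');snap('wrist','w5');print(manip.get_time(),manip.get_position())
a=cv2.resize(cv2.imread('pics/s5.png')[165:265,210:350],None,fx=4,fy=4,interpolation=cv2.INTER_CUBIC)
b=cv2.resize(cv2.imread('pics/t5.png')[120:250,310:385],None,fx=3.07,fy=3.07,interpolation=cv2.INTER_CUBIC)
cv2.imwrite('pics/z7.png',np.hstack([a,np.vstack([b,np.zeros((max(0,400-len(b)),b.shape[1],3),np.uint8)])[:400]]))
```

```text
0.05492907365727879
13.3917 [0.39999706 0.05197257 0.19998303]
```

View pics/z7.png

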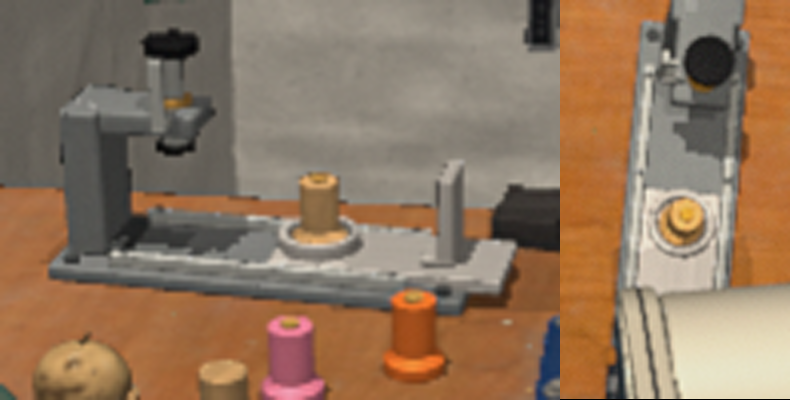

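View pics/w5.png

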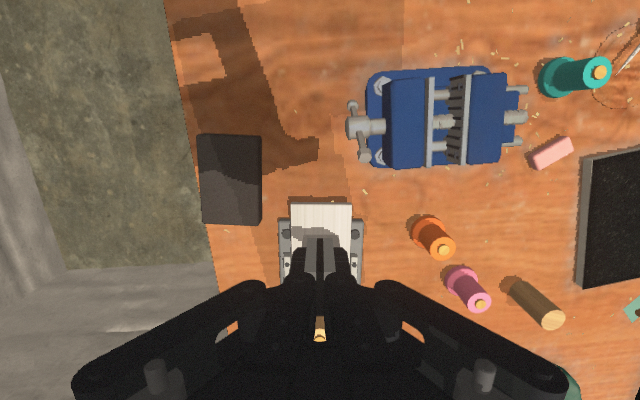

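Run:
```python
from h import *
o=ori(-.07); d=np.array([np.cos(.07),-np.sin(.07),0]); ax=np.array([.658,.0337,0])
P=lambda x,z:ax+d*x+np.array([0,0,z])
f0=np.array(manip.get_contact_force())
manip.servo_line(P(-.243,.2),o); manip.servo_line(P(-.243,.072),o,rate=.12)
f1=np.array(manip.get_contact_force());print('down',f1-f0)
for x in [-.22,-.2,-.16,-.125,-.118,-.116,-.114,-.112,-.11,-.109,-.108,-.107,-.106,-.105,-.104]:
    manip.servo_line(P(x,.072),o,rate=.05)
    f=np.array(manip.get_contact_force())-f1;q=np.array(manip.get_position())-ax
    print(x,(q@d).round(4),f.round(1))
    if -f@d>10:break
snap('side','s6');print(manip.get_time())
cv2.imwrite('pics/z8.png',cv2.resize(cv2.imread('pics/s6.png')[150:265,210:350],None,fx=5,fy=5,interpolation=cv2.INTER_CUBIC))
```

```text
down [ 1.00145854 -0.41658094 -0.7752483 ]
-0.22 -0.2201 [-0.7  1.7 -0.3]
-0.2 -0.1992 [-0.4  0.3 -0.1]
-0.16 -0.1591 [-1.1  0.8 -0.3]
-0.125 -0.1241 [-0.6  0.7  0.6]
-0.118 -0.1173 [-0.4  0.4  0. ]
-0.116 -0.1159 [-2.  -0.2  1.3]
-0.114 -0.1141 [-2.9  0.9  0.5]
-0.112 -0.1119 [-3.3  0.3 -0.8]
-0.11 -0.1104 [-5.1  0.9  0.3]
-0.109 -0.1104 [-8.4  1.5  4.3]
-0.108 -0.1104 [-11.9   2.2   7. ]
19.6667
```

View pics/z8.png

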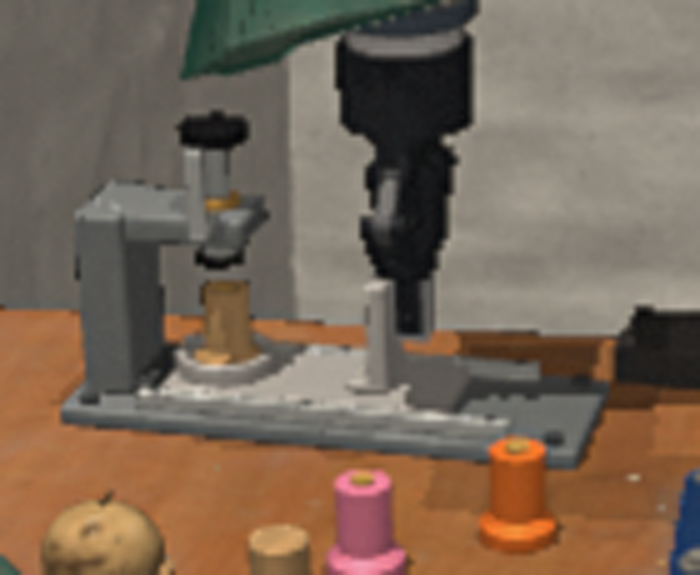

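Run:
```python
from h import *
o=ori(-.07); d=np.array([np.cos(.07),-np.sin(.07),0]); ax=np.array([.658,.0337,0])
P=lambda x,z:ax+d*x+np.array([0,0,z])
manip.servo_line(P(-.14,.072),o,rate=.1);manip.servo_line(P(-.14,.225),o,rate=.15)
snap('side','s7')
manip.servo_line(P(0,.225),o,rate=.12);manip.servo_line(P(0,.2),o,rate=.1);manip.hold(.3)
fs=[]
for i in range(5): fs.append(manip.get_contact_force());manip.hold(.05)
f1=np.mean(fs,0)
for z in np.arange(.198,.179,-.002):
    manip.servo_line(P(0,z),o,rate=.03);manip.hold(.1)
    f=np.array(manip.get_contact_force())-f1
    print(z.round(4),manip.get_position().round(4),f.round(1))
    if f[2]>4.5:break
snap('side','s8');snap('wrist','w8');print(manip.get_time())
a=[cv2.resize(cv2.imread('pics/%s.png'%n)[150:265,215:315],None,fx=4,fy=4,interpolation=cv2.INTER_CUBIC) for n in('s7','s8')]
cv2.imwrite('pics/z9.png',np.hstack(a))
```

```text
0.198 [0.6579 0.0337 0.1979] [-1.3 -0.2  0. ]
0.196 [0.658  0.0337 0.196 ] [-0.7 -0.5  0. ]
0.194 [0.658  0.0337 0.1939] [-0.1 -0.6  0.1]
0.192 [0.658  0.0337 0.192 ] [-0.8 -0.7  1. ]
0.19 [0.6581 0.0337 0.1901] [-0.9 -0.9  1.1]
0.188 [0.6581 0.0337 0.1881] [ 0.1 -1.3  1.9]
0.186 [0.6581 0.0337 0.186 ] [-0.2 -0.7  2.8]
0.184 [0.6581 0.0337 0.184 ] [ 0.1 -0.1  2.8]
0.182 [0.6581 0.0337 0.182 ] [-0.4 -0.8  2.8]
0.18 [0.6581 0.0337 0.18  ] [-0.7 -0.4  3.8]
27.2167
```

View pics/z9.png

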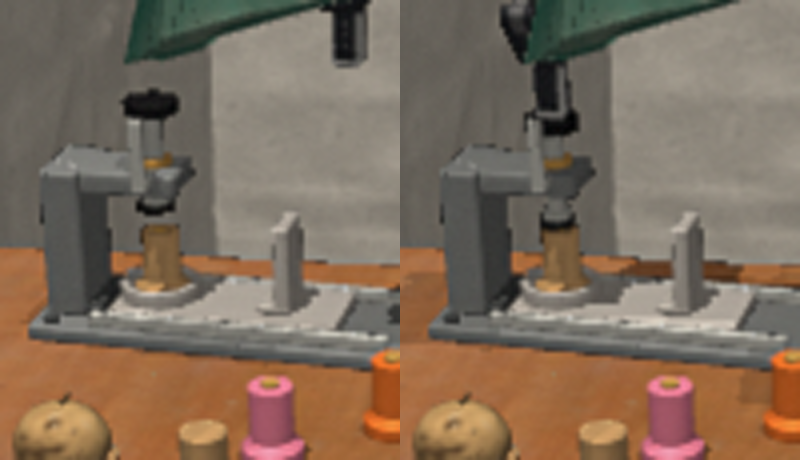

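View pics/w8.png

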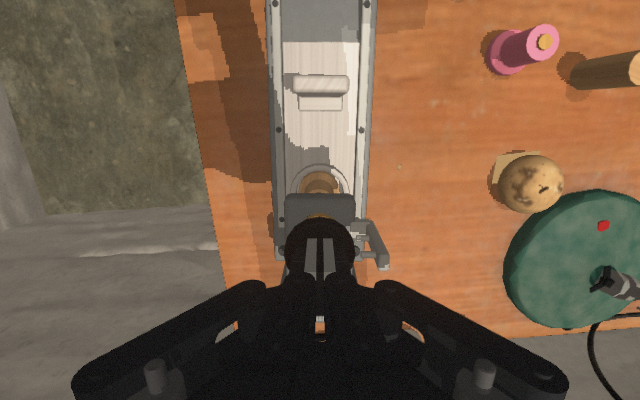

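Run:
```python
from h import *
o=ori(-.07); ax=np.array([.658,.0337,0])
P=lambda z:ax+np.array([0,0,z])
for z in np.arange(.179,.1714,-.001):
    manip.servo_line(P(z),o,rate=.02);manip.hold(.12)
    print(z.round(4),manip.get_position().round(4)[2],np.array(manip.get_contact_force()).round(1))
manip.hold(.3)
s=snap('side','s9');snap('wrist','w9');print(manip.get_time(),manip.get_position())
# predicted pixels in crop for knob rim & pins
cr=lambda X:[round((a-b+.5)*7-.5) for a,b in zip(proj(s,X),(225,150))]
g=ax+np.array([.034*np.sin(.07),.034,0])
for n,X in [('gauge pin up',g+[0,-.008,.156]),('pin low',g+[0,-.008,.134]),('knobtop@20 near',ax+[0,.02,.150]),('knob bottom@20',ax+[0,.02,.140]),('posttop',g+[0,0,.166])]:print(n,cr(X))
cv2.imwrite('pics/z10.png',cv2.resize(cv2.imread('pics/s9.png')[150:230,225:305],None,fx=7,fy=7,interpolation=cv2.INTER_CUBIC))
```

```text
0.179 0.1791 [0.  0.3 4.8]
0.178 0.1783 [-0.6  0.3  7.3]
0.177 0.1775 [-1.3 -0.4  7.6]
0.176 0.1765 [-1.2  0.5  8.3]
0.175 0.1756 [-0.7  0.5  8.6]
0.174 0.1747 [-2.8  0.3  9.5]
0.173 0.1739 [-2.4  0.4  9.7]
0.172 0.1729 [-2.7  0.5 10.3]
30.55 [0.65812707 0.03373023 0.17297282]
gauge pin up [173, 223]
pin low [176, 276]
knobtop@20 near [184, 233]
knob bottom@20 [185, 257]
posttop [166, 205]
```

View pics/z10.png

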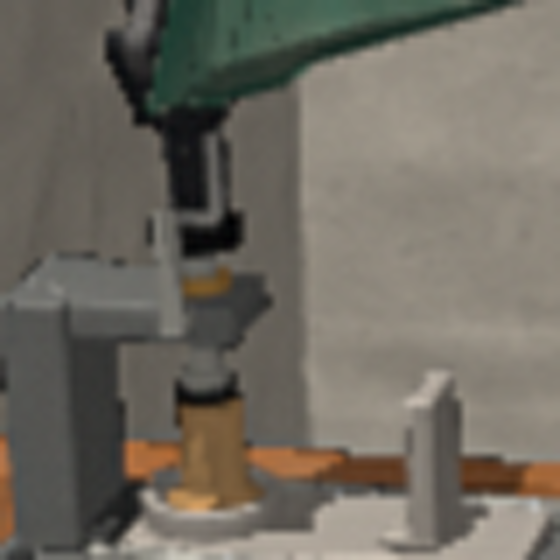

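Run:
```python
from h import *
o=ori(-.07)
manip.servo_line([.658,.0337,.1710],o,rate=.02);manip.hold(.5)
print(manip.get_position(),manip.get_contact_force(),manip.get_time())
a=snap('side','s10');b=snap('wrist','w10');snap('top','t10')
m=(cv2.cvtColor(a['image'],cv2.COLOR_RGB2HSV)[:,:,2]<45)
for u in (256,257,258):print(u,np.where(m[170:195,u])[0]+170)
cv2.imwrite('pics/z11.png',np.hstack([cv2.resize(cv2.imread('pics/s10.png')[160:235,230:290],None,fx=6,fy=6,interpolation=cv2.INTER_CUBIC),cv2.resize(cv2.imread('pics/w10.png')[150:300,260:400],(420,450),interpolation=cv2.INTER_CUBIC)]))
```

```text
[0.65812833 0.03371381 0.17206007] [-1.75059651 -0.42014207 10.55318524] 31.3
256 [182 183 184 185]
257 [180 181 182 183 184 185]
258 [181 182 183 184]
```

View pics/z11.png

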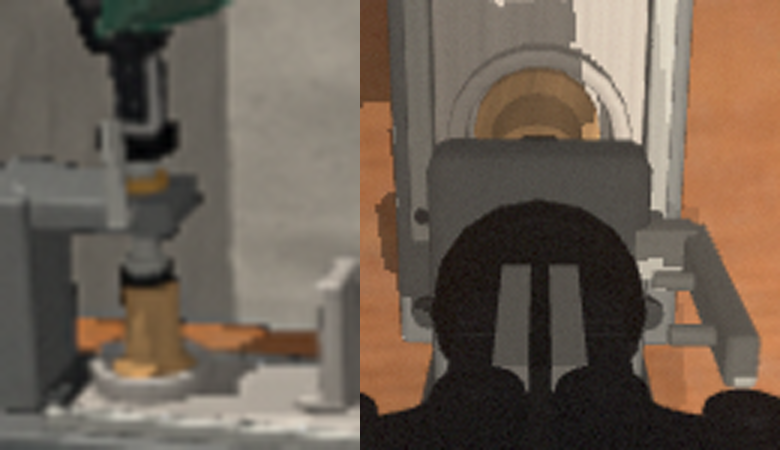

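Run:
```python
from h import *
d=cv2.absdiff(load('s6')['image'],load('s10')['image'])[200:235,278:295]
print('tab diff',d.mean(),manip.get_position(),manip.get_contact_force())
manip.sign_off()
```

```text
tab diff 30.691316526610645 [0.65811967 0.03368894 0.17204587] [-2.57351656 -0.03382428 11.33087625]
the job is handed in; nothing more can be done
```

Run:
```python
from h import *
cv2.imwrite('pics/z12.png',np.hstack([cv2.resize(cv2.imread('pics/%s.png'%n)[190:250,240:305],None,fx=4,fy=4,interpolation=cv2.INTER_NEAREST) for n in('s6','s7','s10')]))
print(cv2.absdiff(load('s7')['image'],load('s10')['image'])[200:235,278:295].mean())
```

```text
the job is handed in; nothing more can be done
```

I put the knob blank in the nest, let go of it, slid the shuttle home, and handed the job in while still pressing the plunger, at about 31 s on the clock.

- **Blank:** It touched the nest floor with its underside at about 22 mm. After I let go, the side and top pictures showed it upright inside the ring.
- **Shuttle:** I pushed the tab until it stopped hard. The travel stayed put while the push force rose from 5 to 12 N. The side picture then showed the blank under the foot.
- **Plunger:** The rim sits at about 19–20 mm of travel, midway between the pins (they are clear from 16 to 24 mm). This rests on three readings:
    - The tool went about 20 mm below where the knob's top should be at rest.
    - The force stepped up as the foot met the blank, at the 13 mm expected.
    - The knob's place in the side picture matched.
- **Disagreements:**
    - The steady push read about 10.5–11.3 N, a little under the 13 N expected. Force readings scatter by about 1 N.
    - The wrist camera put the press about 3 mm further to the left than the top and side cameras did. I used the top and side values.
    - My last check, comparing pictures of the tab before and after pressing, differed clearly (mean 31 grey levels). The gripper was beside the tab in the first picture, so this proves nothing. I tried to repeat it with a cleaner pair, but the job was already handed in. That the shuttle stayed home therefore rests on the earlier stop and on the later side pictures, where the blank still stands under the foot.
- **Bystanders:** I never touched the spindle, the look-alikes or anything else on the bench.

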